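# Shut the specimen carrier and hold its hasp leaf ready for the pin

## Task

Push the loaded specimen carrier's lid fully shut, and only then pick up the loose hasp leaf by its red tab. Bring it level to the front of the lid so that its brass knuckle sits between the lid's two brass knuckles with the holes lined up, and finish while holding it there, still and without pressing hard on the carrier, so that a colleague can slide the 6 mm pin through: do not let go. Leave the tray with the pin, the tube rack and the pump bottle where they stand.

Things in the scene. Friction and masses are not known exactly. Their poses are not given: they have to be found in the camera images.
- carrier: White plastic box fixed to the desk, 180 (x) x 200 (y) x 100 mm high, open on top, full of tubes. Origin: centre of its underside; its -x axis points out of its front, towards the robot; z up. Nothing stands in front of it.
- lid (a joint): Angle of the blue lid (180 x 200 x 14 mm) about the hinge along the carrier's far (+x) top edge: 0 = fully shut, flat on the box, to 1.9 = wide open (rad). The hinge is stiff: the lid stays where it is left and does not drop. About 2 to 4 N pressed on its outer face near the free edge, square to the face, moves it down.
- lid_hinge (a point): Point on the lid's hinge axis, mid-width, 90 mm behind the carrier's centre, 100 mm above the desk. Axes turn with the lid: y along the hinge, -x along the lid to its free edge (180 mm away), z out of the outer (top when shut) face, which is 14 mm above this point. With the lid shut they are the carrier's axes.
- lid_bore (a point): Middle of the 36 mm gap between the lid's two brass knuckles (barrels, 20 mm outer, 10 mm hole, 15 mm long), on their hole axis; axes as lid_hinge. 192.5 mm from the hinge, 107 mm above the desk when shut, 12.5 mm in front of the lid's edge: a barrel in the gap touches the edge when 2.5 mm too far in. Gap open above, below and in front.
- leaf: Loose hasp leaf, about 0.15 kg, flat on the desk: steel plate 60 (x, from -31 to 29) x 70 (y) x 6 mm, brass knuckle at its +x end (barrel 30 mm long, 20 mm outer, 10 mm hole), red upright tab. Origin: underside, below the tab's middle; x to the knuckle, z up. Tab 30 mm along x, 12 mm thick along y, from 6 to 46 mm above the underside: pinch it across y from above.
- leaf_bore (a point): Centre of the leaf's knuckle hole: x = 45 mm, y = 0, z = 10 mm in the leaf's frame, same axes as the leaf (y along the hole). It has to come to lid_bore, with the leaf's x the same way as the carrier's x.
- dish: Loose aluminium tray 75 x 115 x 18 mm with the hinge pin in it, to be left alone. Origin: centre of its underside. Tray and leaf lie on either side of the carrier, which is on which side varies.
- pin: Steel pin, 6 mm diameter, 80 mm long, lying loose in the tray. Origin: its underside, middle.
- rack: Loose white tube rack 75 x 130 mm with tubes, 93 mm high, to be left alone. Origin: centre of its underside.
- bottle: Loose white pump bottle 64 mm in diameter, 171 mm high, to be left alone. Origin: centre of its underside.
There are look-alikes about, which are no part of the job. Leave any black or brown look-alike of the leaf alone.

How it is judged:
By the outcome, as a careful person would: the job done as asked, in the order asked, and still so for the second after the job is handed in, while the arm keeps its last pose, push and grip.
It also fails if it takes over 64 s, if anything falls off the work surface, if the arm or the gripper's body presses on something with over 40 N, if the wrist force passes 120 N, or if a joint passes its speed limit or range.

## Robot

A 7-joint arm with a two-finger parallel gripper is mounted at the origin on the work surface. World frame = base frame: x ahead of the robot, y to its left, z up, the work surface at z = 0. Lengths are in m, angles in rad, forces in N, time in s.
With the tool pointing down it reaches from about 0.35 to 0.9 m from the base axis. Payload 7.2 kg.
Tool frame: the origin (TCP) lies at the very end of the fingers, on their centre line; the grasp point (between the pads) lies 19 mm behind it; y points along the fingers, x is the direction in which the jaws open and shut, and the axes are right-handed (so a half turn about y gives the same grasp; the last joint's range is limited). The gripper opens to 85 mm and grips with 20 to 120 N. Pads are 22 mm wide; open, the fingers measure 114 mm over their backs; the gripper's body (76 mm by 85 mm) begins 54 mm behind the grasp point. The pads swing forward as they close: fully open they stand 13 mm farther back than shut.
Start: joints at [1.053, 0.411, -0.013, 1.596, 0.006, 1.134, -0.082], TCP at [0.272, -0.563, 0.231] pointing down, gripper open.
Joint ranges: [-2.95, 2.95], [-0.29, 1.99], [-1.47, 1.44], [0.14, 2.54], [-1.03, 4.17], [0.13, 1.85], [-2.86, 2.86]. Speed limits (rad/s): [2.39, 2.39, 3.01, 3.01, 3.14, 3.14, 3.14].

## Interface

Orientations are given as [roll, pitch, yaw] about the fixed x, y, z axes, in that order (R = Rz(yaw) Ry(pitch) Rx(roll)).
In Python, from station import ctrl gives the robot as it stands. The module is installed in compiled form; this text tells all that it offers.
- The arm moves only by the shell command python3 -m creep 'ROWS'. ROWS is text: rows parted by semicolons, each of 7 numbers parted by spaces: the shift along the tool's x, y, z as a fraction of full scale, then the turn, a rotation vector about the tool's x, y, z as a fraction of full scale, then the closure, from 0 (fully open) to 1 (shut). A call has 1 to 20 rows; each row is the pose to reach, as a shift and turn from the pose measured when the call began, along the tool's axes at that moment; what a row does not reach only later rows make up. Full scale, the value 1, is 10 cm for a shift and 45 degrees for a turn. A row lasts 1/8 s, in which the tool goes at most 62.5 mm and 10.7 degrees, less where a joint would pass 70% of its speed; a pose out of reach is approached as far as the arm can. A call with a number of a shift or a turn outside -1 to 1 is refused whole. A call with a gripper value outside its range is refused whole. The fingers move at their own pace and stop on an object; the grip force is fixed at half the most. Time passes only in rows, so rows that repeat a pose let the fingers close. It gives the time, the measured TCP pose, the force and the opening at its end, in the units of the state.
- ctrl.read_state(): the state, without advancing time (a new reading comes with each control period).
- ctrl.read_camera(name): name is "side" or "top" or "wrist"; returns a dict with "image" (420x560x3 uint8, red, green, blue), "depth" (420x560 float32, m along the optical axis (not along the pixel's ray), 0 where there is no reading), "fov_y" (degrees; the focal length in pixels is half the picture's height over the tangent of half this angle, whatever the lens; pixels are square), "cx", "cy" (the principal point, pixels), "world_from_camera" (4x4, takes a point from camera to world coordinates). Camera axes: x right, y down, z forward; pixel columns grow to the right and rows downward; lengths in m; the calibration is good to about 2 mm. A picture is of the moment at which its call begins.
- ctrl.hand_in(): hands the job in, once; it reports no verdict.
The state is a dict: "time_s": time; "q": joint angles; "qvel": joint speeds; "effort": joint torques, N m; "position": TCP position; "eef_rot": TCP orientation; "contact_force": force on the tool from outside, world axes, zero at the start; "ft_torque": the same for the moment, N m; "gripper_width": opening from 0.0 (shut) to 1.0 (fully open).
Only numpy, scipy, OpenCV 4.12 (cv2) and the standard library are available. Lean on these libraries where they do the work, as an engineer would, in place of code of your own. Each camera call takes 0.05 s, during which the arm holds its last target. There are 200 camera calls.

## Working session

There is one attempt and no reset: what is moved stays moved. The work goes in short steps, Python scripts to look and compute and a shell command to move; the robot and the scene stay as the last step left them, time stands still between calls to the robot, and variables do not carry over. Pictures are saved under pics/ and viewed, on a budget of 10 in all, crops included, one or two more only if the job needs it, and the job is handed in when it is done.

```bash
mkdir -p pics; cat > h.py <<'E'
import numpy as np, cv2
from station import ctrl
from scipy.spatial.transform import Rotation as R
def cam(n):
    c=ctrl.read_camera(n); c['f']=c['image'].shape[0]/2/np.tan(np.radians(c['fov_y'])/2); return c
def save(n,img): cv2.imwrite('pics/'+n,cv2.cvtColor(img,cv2.COLOR_RGB2BGR))
def pts(c):
    h,w=c['depth'].shape; u,v=np.meshgrid(np.arange(w),np.arange(h)); d=c['depth']
    P=np.stack([(u-c['cx'])/c['f']*d,(v-c['cy'])/c['f']*d,d],-1); T=np.array(c['world_from_camera'])
    P=P@T[:3,:3].T+T[:3,3]; P[d==0]=np.nan; return P
def ray(c,u,v,z):
    T=np.array(c['world_from_camera']); d=T[:3,:3]@np.array([(u-c['cx'])/c['f'],(v-c['cy'])/c['f'],1]); o=T[:3,3]
    return o+d*(z-o[2])/d[2]
E
python3 - <<'E'
from h import *
s=ctrl.read_state(); print(s)
a=cam('top');b=cam('side')
for n,c in(('top',a),('side',b)):
    save(n+'1.png',c['image']); print(n,c['fov_y'],np.round(c['world_from_camera'],3).tolist(),c['cx'],c['cy'])
E
```

```text
{'time_s': 0.0, 'q': array([ 1.05282897,  0.41190681, -0.01269541,  1.59705395,  0.00556319,
        1.13430578, -0.08220984]), 'qvel': array([-0.00086144,  0.00018126, -0.00138923, -0.00028732,  0.00133184,
        0.001262  ,  0.00036729]), 'effort': array([-6.74289731e-05, -6.00615978e+01,  6.82603363e-01, -2.99410111e+01,
        1.38741470e-02,  1.07751269e-02, -2.78575277e-05]), 'position': array([ 0.27146682, -0.56240615,  0.2304448 ]), 'eef_rot': array([-1.57088614,  0.00163642, -1.12104502]), 'contact_force': array([-0.18770896, -0.50663321,  1.04176602]), 'ft_torque': array([-0.02630188, -0.03444754,  0.03902789]), 'gripper_width': 0.9975585846969739}
top 57.37364295681868 [[-0.0, -0.996, 0.087, 0.455], [-0.999, -0.003, -0.034, 0.01], [0.034, -0.087, -0.996, 0.929], [0.0, 0.0, 0.0, 1.0]] 279.3994531998495 203.48183364896764
side 45.87906875855002 [[-0.892, -0.249, 0.376, 0.053], [-0.451, 0.529, -0.719, 0.902], [-0.02, -0.811, -0.585, 0.808], [0.0, 0.0, 0.0, 1.0]] 285.5811580958548 206.01958314924616
```

View pics/top1.png

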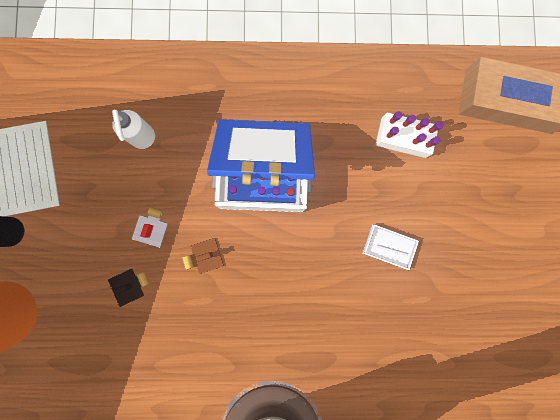

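View pics/side1.png

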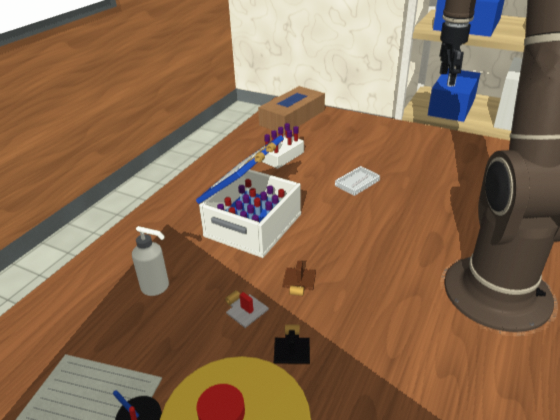

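Top view: carrier at (262,170) with its blue lid part open. Leaf candidates are grey plate with red tab (147,230), black (127,287) and brown (207,255). Only the first has the red tab and steel plate. The tray is at (392,247), rack (410,135) and bottle (135,128). The side view agrees, with the red tab at (246,302).

```bash
python3 - <<'E'
from h import *
c=cam('top'); P=pts(c); im=c['image']; hsv=cv2.cvtColor(im,cv2.COLOR_RGB2HSV); H,S,V=[hsv[...,i].astype(int) for i in range(3)]
def box(m,u0,u1,v0,v1):
    k=np.zeros_like(m); k[v0:v1,u0:u1]=1; return m&k.astype(bool)
# lid
m=box((H>105)&(H<130)&(S>120),200,325,115,180); q=P[m]; q=q[np.isfinite(q).all(1)]; q=q[q[:,2]>.12]
def plane(q):
    for _ in range(4):
        o=q.mean(0); n=np.linalg.svd(q-o)[2][2]; n*=np.sign(n[2]); r=(q-o)@n; q=q[abs(r)<max(.002,2*r.std())] if r.std()>.0015 else q
    return o,n,r.std(),len(q)
o,n,sd,N=plane(q); print('lid plane',o,n,sd,N,'tilt',np.arccos(n[2]),'dir',np.arctan2(n[1],n[0]))
# box outline
g=np.isfinite(P).all(2)
w=box((S<60)&(V>150),205,325,165,220)&g; q=P[w]; q=q[abs(q[:,2]-.1)<.008]; print('rim pts',len(q),q.min(0),q.max(0),cv2.minAreaRect(q[:,:2].astype(np.float32)))
# lid rect (blue+white), in lid plane coordinates
m=box(((H>105)&(H<130)&(S>120))|((S<60)&(V>150)),200,325,115,180)&g; q=P[m]; q=q[abs((q-o)@n)<.004]
y=np.array([0,1,0])-n[1]*n; 
print('lid pts',q.min(0),q.max(0))
for zz in np.linspace(q[:,2].min(),q[:,2].max(),6): 
    s=q[abs(q[:,2]-zz)<.006]; print(zz.round(3),s[:,0].mean().round(4),s[:,1].min().round(4),s[:,1].max().round(4))
# red tab
m=box(((H<8)|(H>172))&(S>150),135,160,220,242)&g; q=P[m]; print('red',m.sum(),q.min(0),q.max(0)); t=q[q[:,2]>.035]; print(len(t),t.mean(0),cv2.minAreaRect(t[:,:2].astype(np.float32)))
m=box((H>15)&(H<32)&(S>100)&(V>110),140,168,205,222)&g; q=P[m];q=q[q[:,2]>.008]; print('brass',len(q),q.mean(0),cv2.minAreaRect(q[:,:2].astype(np.float32)))
m=box((S<60),130,170,212,250)&g; q=P[m];q=q[abs(q[:,2]-.006)<.006];print('plate',len(q),q.mean(0),cv2.minAreaRect(q[:,:2].astype(np.float32)))
m=box((H>12)&(H<35)&(S>90)&(V>110),235,290,155,190)&g; 
nl,lab=cv2.connectedComponents(m.astype(np.uint8))
for i in range(1,nl):
    q=P[lab==i]
    if len(q)>20: print('lidbrass',len(q),q.mean(0),q.min(0),q.max(0))
x0,y0=115,195
save('crop2.png',cv2.resize(im[195:310,95:250],None,fx=4,fy=4,interpolation=cv2.INTER_CUBIC))
E
```

```text
lid plane [0.62214048 0.01960093 0.18659063] [ 0.65603407 -0.02379614  0.75435605] 0.0014031103743493507 2696 tilt 0.7161236974146815 dir -0.036256827807046824
rim pts 660 [ 0.51630251 -0.07897917  0.0921898 ] [0.5875571  0.12161846 0.10450099] ((0.5515564680099487, 0.021643586456775665), (0.199532151222229, 0.06421308219432831), 87.7445297241211)
lid pts [ 0.55960244 -0.08242332  0.10841231] [0.71029822 0.11989056 0.24051101]
0.108 0.7054 -0.0824 0.1129
0.135 0.6817 -0.0818 0.1162
0.161 0.6528 -0.0807 0.1178
0.188 0.6231 -0.0802 0.1184
0.214 0.5918 -0.0786 0.1197
0.241 0.5596 0.0542 0.0542
red 121 [0.45746394 0.27817086 0.01010526] [0.48526115 0.29622242 0.04967675]
83 [0.47069547 0.28620645 0.04465633] ((0.4707721471786499, 0.287370890378952), (0.012924368493258953, 0.029362929984927177), 76.62104797363281)
brass 107 [0.51348944 0.27370727 0.01732337] ((0.5132538080215454, 0.27422046661376953), (0.029510540887713432, 0.01924377679824829), 73.29635620117188)
plate 654 [0.4707559  0.28582528 0.00579105] ((0.4726604223251343, 0.2870264947414398), (0.07054082304239273, 0.06636620312929153), 73.39010620117188)
lidbrass 113 [0.5860459  0.04579281 0.22182618] [0.57566861 0.03518998 0.21085283] [0.59669023 0.05675846 0.2325313 ]
lidbrass 112 [ 0.58429367 -0.00569088  0.22190036] [ 0.57392014 -0.01554189  0.21173602] [0.59488895 0.00535896 0.23317363]
lidbrass 77 [0.56067001 0.04620703 0.24077215] [0.55259411 0.0396304  0.23570075] [0.56945649 0.05269032 0.24485772]
lidbrass 79 [ 0.5589768  -0.0044345   0.24043243] [ 0.54947848 -0.01105983  0.23601756] [0.56797112 0.00180138 0.24444208]
```

View pics/crop2.png

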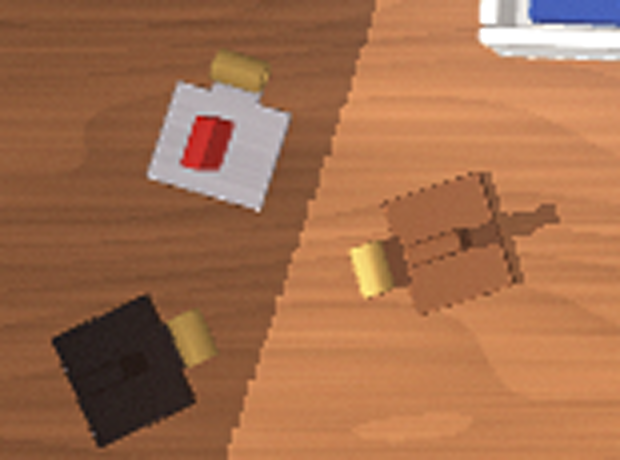

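The steel plate with the red tab, at crop (207,143), is the leaf; the black and brown ones lack the red tab. The numbers agree with the given sizes: carrier yaw ≈ -0.038, front centre (0.5195, 0.023), lid angle ≈ 0.716, leaf origin (0.471, 0.287), leaf yaw ≈ -0.288. Next I start moving towards the lid.

```bash
cat >> h.py <<'E'
def go(p,yaw):
    s=ctrl.read_state(); A=R.from_euler('xyz',s['eef_rot']); B=R.from_euler('xyz',[-np.pi/2,0,yaw])
    print('t',s['time_s'],'pos',s['position'].round(4),'rot',s['eef_rot'].round(4),'F',s['contact_force'].round(1),'w',round(s['gripper_width'],3),'q',s['q'].round(2))
    print('shift',(A.inv().apply(np.array(p)-s['position'])/.1).round(3),'turn',((A.inv()*B).as_rotvec()/(np.pi/4)).round(3))
C=np.array([.6094,.0194]);CY=-.038
def carr(x,y,z): c,s=np.cos(CY),np.sin(CY); return np.array([C[0]+c*x-s*y,C[1]+s*x+c*y,z])
def lid(r,y,a,off=0): # point on outer face
    return carr(.09-r*np.cos(a)+(.014+off)*np.sin(a),y,.1+r*np.sin(a)+(.014+off)*np.cos(a))
E
python3 -m creep '-0.25 -0.3 0.25 0 -0.2 0 0.5; -0.5 -0.6 0.5 0 -0.4 0 1; -0.75 -0.8 0.75 0 -0.6 0 1; -1 -0.8 1 0 -0.8 0 1; -1 -0.8 1 0 -1 0 1; -1 -0.8 1 0 -1 0 1'
python3 -c "
from h import *
go(lid(.155,.055,.716,.03),1.533)"
```

```text
time_s: 0.9
position: [0.3181, -0.4289, 0.3108]
eef_rot: [-1.57, 0.001, -0.336]
contact_force: [-0.1, -0.1, -0.3]
gripper_width: 0.003
t 0.9 pos [ 0.3181 -0.4289  0.3108] rot [-1.5701e+00  1.0000e-03 -3.3630e-01] F [-0.1 -0.1 -0.3] w 0.003 q [ 1.01  0.21 -0.2   1.69  0.04  1.25  0.46]
shift [1.128 0.762 5.724] turn [-2.00e-03 -2.38e+00 -0.00e+00]
```

```bash
python3 -m creep '0.2 0 0.3 0 -0.2 0 1; 0.4 0 0.6 0 -0.4 0 1; 0.6 0 0.9 0 -0.6 0 1; 0.6 0 1 0 -0.8 0 1; 0.6 0 1 0 -1 0 1; 0.6 0 1 0 -1 0 1'
python3 -m creep '0.3 0 0.15 0 0 0 1; 0.6 0 0.3 0 0 0 1; 0.9 0 0.5 0 0 0 1; 1 0 0.5 0 0 0 1; 1 0 0.5 0 0 0 1'
python3 -m creep '0.3 0 0.15 0 -0.2 0 1; 0.6 0 0.3 0 -0.4 0 1; 0.9 0 0.5 0 -0.6 0 1; 1 0 0.5 0 -0.8 0 1; 1 0 0.5 0 -1 0 1; 1 0 0.5 0 -1 0 1'
python3 -c "
from h import *
go(lid(.155,.055,.716,.03),1.533)"
```

```text
time_s: 1.65
position: [0.4074, -0.3547, 0.3104]
eef_rot: [-1.569, 0.0, 0.444]
contact_force: [-0.3, -0.6, -0.4]
gripper_width: -0.003
time_s: 2.28
position: [0.4764, -0.2672, 0.3102]
eef_rot: [-1.569, 0.001, 0.441]
contact_force: [-0.7, -1.0, -0.3]
gripper_width: -0.001
time_s: 3.02
position: [0.5449, -0.1812, 0.3098]
eef_rot: [-1.568, -0.0, 1.221]
contact_force: [-0.1, -0.3, -0.6]
gripper_width: -0.001
t 3.025 pos [ 0.5449 -0.1812  0.3098] rot [-1.5681e+00 -3.0000e-04  1.2213e+00] F [-0.1 -0.3 -0.6] w -0.001 q [ 0.7   0.33 -0.6   1.58  0.19  1.29  1.29]
shift [2.635 0.75  0.228] turn [-0.003 -0.397  0.001]
```

```bash
python3 -m creep '0.3 0 0 0 -0.2 0 1; 0.6 0 0 0 -0.4 0 1; 0.9 0 0 0 -0.4 0 1; 1 0 0.1 0 -0.4 0 1; 1 0 0.1 0 -0.4 0 1'
python3 -m creep '0.3 0 0 0 0 0 1; 0.6 0 0 0 0 0 1; 0.9 0 0 0 0 0 1; 1 0 0 0 0 0 1; 1 0 0 0 0 0 1'
python3 - <<'E'
from h import *
go(lid(.155,.055,.716,.03),1.533)
for a in (.716,.6,.5,.4,.3,.2,.1,0): print(a,lid(.155,.055,a).round(4))
c=cam('wrist'); save('w3.png',c['image'])
E
```

```text
time_s: 3.65
position: [0.569, -0.084, 0.3099]
eef_rot: [-1.568, -0.0, 1.533]
contact_force: [-0.3, -0.6, -0.4]
gripper_width: 0.001
time_s: 4.28
position: [0.5727, 0.0147, 0.31]
eef_rot: [-1.568, 0.001, 1.532]
contact_force: [0.1, -0.7, 0.5]
gripper_width: 0.002
t 4.275 pos [0.5727 0.0147 0.31  ] rot [-1.5680e+00  5.0000e-04  1.5321e+00] F [ 0.1 -0.7  0.5] w 0.002 q [ 0.44  0.35 -0.72  1.58  0.24  1.31  1.21]
shift [ 0.611  0.749 -0.386] turn [-0.004 -0.001 -0.001]
0.716 [0.5938 0.075  0.2123]
0.6 [0.5815 0.0755 0.1991]
0.5 [0.5722 0.0759 0.1866]
0.4 [0.5642 0.0762 0.1733]
0.3 [0.5576 0.0764 0.1592]
0.2 [0.5524 0.0766 0.1445]
0.1 [0.5487 0.0767 0.1294]
0 [0.5465 0.0768 0.114 ]
```

View pics/w3.png

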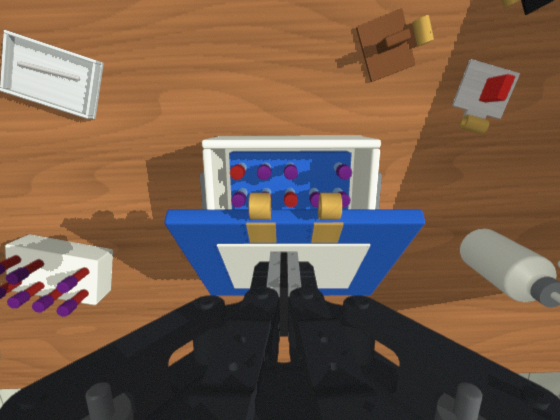

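The wrist view shows the lid's free edge at row 212, the two brass knuckles at (260,206) and (329,206), and the closed fingers over the label at (285,270). The path to the lid's left part is free. Next I approach and push along the arc.

```bash
python3 -m creep '0.3 0.1 -0.2 0 0 0 1; 0.6 0.4 -0.38 0 0 0 1; 0.6 0.7 -0.38 0 0 0 1; 0.6 0.7 -0.38 0 0 0 1'
python3 -m creep '0 0.2 0 0 0 0 1; 0 0.25 0.03 0 0 0 1; 0 0.3 0.06 0 0 0 1; 0 0.35 0.1 0 0 0 1; 0 0.4 0.13 0 0 0 1; 0 0.4 0.13 0 0 0 1'
python3 -c "
from h import *
go(lid(.155,.055,.4),1.533)"
```

```text
time_s: 4.82
position: [0.6119, 0.0701, 0.2371]
eef_rot: [-1.563, 0.002, 1.529]
contact_force: [-0.5, -0.1, 0.2]
gripper_width: 0.003
time_s: 5.58
position: [0.5982, 0.0707, 0.197]
eef_rot: [-1.563, 0.002, 1.53]
contact_force: [-0.6, -1.1, 0.4]
gripper_width: -0.0
t 5.575 pos [0.5982 0.0707 0.197 ] rot [-1.5625  0.0025  1.5297] F [-0.6 -1.1  0.4] w -0.0 q [ 0.3   0.5  -0.7   1.65  0.35  1.13  1.04]
shift [0.041 0.24  0.339] turn [-0.011 -0.004 -0.003]
```

```bash
python3 -m creep '0.02 0.1 0.1 0 0 0 1; 0.04 0.17 0.22 0 0 0 1; 0.04 0.24 0.34 0 0 0 1; 0.04 0.31 0.37 0 0 0 1; 0.04 0.38 0.4 0 0 0 1'
python3 -c "
from h import *
go(lid(.155,.055,.1),1.533)
c=cam('wrist'); save('w4.png',c['image'])
c=cam('top');P=pts(c);hsv=cv2.cvtColor(c['image'],cv2.COLOR_RGB2HSV)
m=(hsv[...,0]>105)&(hsv[...,0]<130)&(hsv[...,1]>120);m[:110]=0;m[:,:200]=0;m[:,330:]=0;m[230:]=0
q=P[m];q=q[np.isfinite(q).all(1)];q=q[(q[:,2]>.105)&(q[:,1]<.02)];o=q.mean(0);n=np.linalg.svd(q-o)[2][2];print(o,n,len(q),((q-o)@n).std())
"
```

```text
time_s: 6.2
position: [0.5574, 0.0765, 0.1589]
eef_rot: [-1.562, 0.003, 1.53]
contact_force: [-1.0, -0.6, 3.1]
gripper_width: 0.002
t 6.2 pos [0.5574 0.0765 0.1589] rot [-1.5618  0.0026  1.5299] F [-1.  -0.6  3.1] w 0.002 q [ 0.3   0.48 -0.7   1.79  0.36  1.01  0.99]
shift [0.    0.296 0.084] turn [-0.012 -0.004 -0.003]
[ 0.62764958 -0.05055968  0.13546688] [-0.38271116  0.76240361 -0.52179776] 1666 0.01963159848177959
```

```bash
python3 -m creep '0 0.08 0.02 0 0 0 1; 0 0.16 0.05 0 0 0 1; 0 0.24 0.07 0 0 0 1; 0 0.32 0.09 0 0 0 1; 0 0.38 0.1 0 0 0 1; 0 0.42 0.11 0 0 0 1; 0 0.44 0.11 0 0 0 1'
python3 -c "
from h import *
go(lid(.155,.055,0),1.533)"
```

```text
time_s: 7.18
position: [0.5455, 0.0766, 0.1142]
eef_rot: [-1.56, 0.003, 1.53]
contact_force: [0.2, -0.8, 1.4]
gripper_width: -0.001
t 7.175 pos [0.5455 0.0766 0.1142] rot [-1.5602  0.0029  1.53  ] F [ 0.2 -0.8  1.4] w -0.001 q [ 0.28  0.52 -0.68  1.86  0.4   0.92  0.95]
shift [ 0.003  0.002 -0.011] turn [-0.014 -0.004 -0.004]
```

Press slightly further until it resists, then retreat and check.

```bash
python3 -m creep '0 0.02 0 0 0 0 1; 0 0.03 0 0 0 0 1; 0 0.04 0 0 0 0 1; 0 0.04 0 0 0 0 1'
```

```text
time_s: 7.68
position: [0.5455, 0.0766, 0.1137]
eef_rot: [-1.562, 0.005, 1.53]
contact_force: [-11.5, -3.5, 35.5]
gripper_width: 0.002
```

It now resists with 35 N, so the lid is down. I back off straight up and check.

```bash
python3 -m creep '0 -0.3 0 0 0 0 1; 0 -0.7 0 0 0 0 1; 0 -1 0.1 0 0 0 1; 0 -1 0.3 0 0 0 0; 0 -1 0.6 0 0 0 0; 0 -1 0.6 0 0 0 0'
python3 -m creep '0.3 0 0 0 0.2 0 0; 0.6 0 0 0 0.32 0 0; 0.9 0 0 0 0.32 0 0; 1 0 0 0 0.32 0 0; 1 0 0 0 0.32 0 0'
python3 - <<'E'
from h import *
go([.471,.2868,.12],1.283)
c=cam('top');P=pts(c);hsv=cv2.cvtColor(c['image'],cv2.COLOR_RGB2HSV)
H,S,V=[hsv[...,i].astype(int) for i in range(3)]; g=np.isfinite(P).all(2)
k=np.zeros_like(g);k[110:225,200:335]=1
m=k&g&(H>105)&(H<130)&(S>120)&(P[...,2]>.1);q=P[m];o=q.mean(0);n=np.linalg.svd(q-o)[2][2];n*=np.sign(n[2]);print('lid',o,n,len(q),((q-o)@n).std())
q2=P[k&g&(P[...,2]>.108)&(P[...,2]<.122)&((S>120)&(H>105)&(H<130)|(S<60)&(V>150))]; print(cv2.minAreaRect(q2[:,:2].astype(np.float32)),q2[:,2].mean())
m=(k&g&(H>12)&(H<35)&(S>90)&(V>110)&(P[...,2]>.09))
nl,lab=cv2.connectedComponents(m.astype(np.uint8))
for i in range(1,nl):
    q=P[lab==i]
    if len(q)>15: print('brass',len(q),q.mean(0).round(4),q.min(0).round(4),q.max(0).round(4))
save('t5.png',cv2.resize(c['image'][100:260,120:340],None,fx=3.5,fy=3.5))
E
```

```text
time_s: 8.43
position: [0.4846, 0.0795, 0.2143]
eef_rot: [-1.561, 0.007, 1.531]
contact_force: [1.5, -0.5, 1.4]
gripper_width: 0.635
time_s: 9.05
position: [0.4887, 0.1795, 0.2133]
eef_rot: [-1.562, 0.009, 1.281]
contact_force: [-0.0, -0.1, -0.1]
gripper_width: 0.997
t 9.05 pos [0.4887 0.1795 0.2133] rot [-1.5623  0.0091  1.2806] F [-0.  -0.1 -0.1] w 0.997 q [ 0.15  0.35 -0.74  1.82  0.27  1.08  0.59]
shift [0.986 0.928 0.469] turn [-0.011 -0.003 -0.012]
lid [0.61280841 0.01994527 0.11368985] [-3.04595143e-04  7.93604548e-04  9.99999639e-01] 4087 0.0014110973806487606
((0.6092913150787354, 0.019541390240192413), (0.19886106252670288, 0.17945300042629242), 87.93755340576172) 0.11433435260343161
brass 197 [0.5259 0.048  0.1149] [0.4996 0.0383 0.1085] [0.5489 0.0578 0.1195]
brass 200 [ 0.5241 -0.0029  0.115 ] [ 0.4975 -0.0127  0.109 ] [0.5468 0.0066 0.1188]
```

View pics/t5.png

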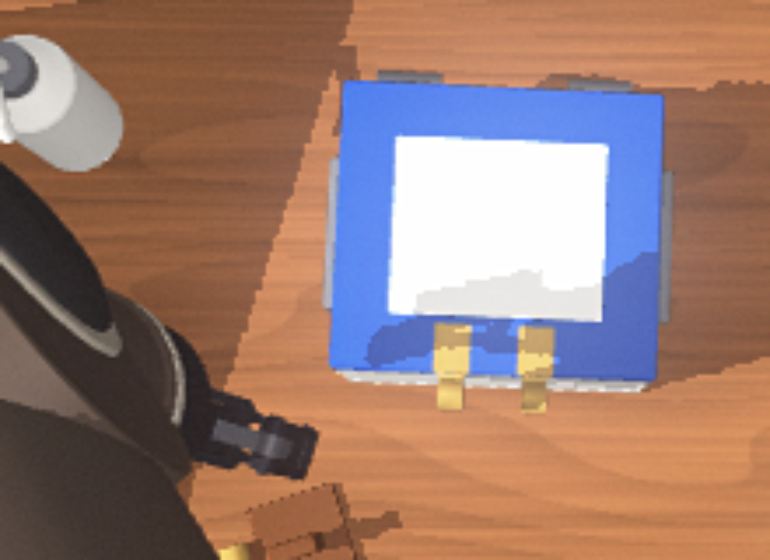

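The lid reads flat: normal vertical and outer face at z 0.114, as it must be when shut. Its knuckles sit at crop (452,390) and (535,392). Now over the leaf.

```bash
python3 -m creep '0.3 0 0.15 0 0 0 0; 0.6 0.1 0.3 0 0 0 0; 0.9 0.4 0.47 0 0 0 0; 0.99 0.7 0.47 -0.011 0 -0.012 0; 0.99 0.7 0.47 -0.011 0 -0.012 0; 0.99 0.7 0.47 -0.011 0 -0.012 0'
python3 - <<'E'
from h import *
go([.471,.2868,.012],1.283)
c=cam('wrist');P=pts(c);hsv=cv2.cvtColor(c['image'],cv2.COLOR_RGB2HSV)
H,S,V=[hsv[...,i].astype(int) for i in range(3)]; g=np.isfinite(P).all(2)
near=g&(abs(P[...,0]-.471)<.08)&(abs(P[...,1]-.287)<.07)
m=near&((H<8)|(H>172))&(S>150); q=P[m]; print('red',len(q),q.min(0),q.max(0)); t=q[q[:,2]>.043];print(len(t),t.mean(0),cv2.minAreaRect(t[:,:2].astype(np.float32)))
m=near&(H>15)&(H<32)&(S>100)&(V>100)&(P[...,2]>.008)&(P[...,2]<.03);q=P[m];print('brass',len(q),q.mean(0),q.max(0),cv2.minAreaRect(q[:,:2].astype(np.float32)))
m=near&(S<70)&(abs(P[...,2]-.006)<.004);q=P[m];print('plate',len(q),q.mean(0),cv2.minAreaRect(q[:,:2].astype(np.float32)))
save('w6.png',c['image'])
E
```

```text
time_s: 9.85
position: [0.4724, 0.2853, 0.1436]
eef_rot: [-1.572, 0.0, 1.277]
contact_force: [-0.3, -0.9, 0.7]
gripper_width: 0.999
t 9.85 pos [0.4724 0.2853 0.1436] rot [-1.5717e+00  5.0000e-04  1.2775e+00] F [-0.3 -0.9  0.7] w 0.999 q [-0.09  0.48 -0.72  1.84  0.38  0.97  0.31]
shift [0.011 1.316 0.019] turn [ 0.001 -0.007 -0.001]
red 574 [0.455984   0.28136465 0.01262056] [0.48563868 0.29902111 0.04761251]
479 [0.47059268 0.29043793 0.04570829] ((0.47114211320877075, 0.29045751690864563), (0.01052184123545885, 0.029511282220482826), 73.1188735961914)
brass 637 [0.51210705 0.27783619 0.0173009 ] [0.5270396  0.29383714 0.02144835] ((0.5138049721717834, 0.27743253111839294), (0.02949759177863598, 0.018580930307507515), 72.80831909179688)
plate 4316 [0.46999051 0.29052552 0.00582347] ((0.4740511476993561, 0.28928476572036743), (0.06999912858009338, 0.06695045530796051), 73.23191833496094)
```

View pics/w6.png

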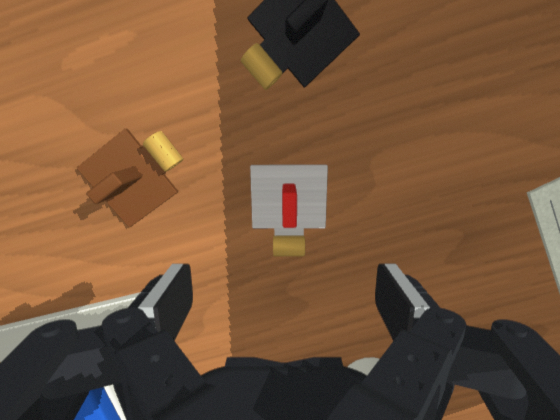

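Wrist view: leaf squarely between the open fingers, red tab at (289,205), brass at (289,246); brown and black look-alikes are clear of the jaws. The wrist camera puts the tab at (0.471, 0.290), 3 mm from the top-camera fix. I descend at y 0.289.

```bash
python3 -m creep '0.01 0.2 0.01 0 0 0 0; 0.03 0.5 0.02 0 0 0 0; 0.03 0.8 0.02 0 0 0 0; 0.03 1 0.02 0 0 0 0; 0.03 1 0.02 0 0 0 0'
python3 -m creep '0 0.1 0 0 0 0 0; 0 0.2 0 0 0 0 0; 0 0.3 0 0 0 0 0; 0 0.31 0 0 0 0 0'
python3 -c "
from h import *
go([.471,.289,.012],1.276)"
```

```text
time_s: 10.52
position: [0.471, 0.2882, 0.0426]
eef_rot: [-1.571, 0.002, 1.277]
contact_force: [0.3, -0.1, -0.2]
gripper_width: 1.002
time_s: 11.02
position: [0.4706, 0.2879, 0.0108]
eef_rot: [-1.57, 0.003, 1.277]
contact_force: [-0.7, 0.2, -0.0]
gripper_width: 1.0
t 11.025 pos [0.4706 0.2879 0.0108] rot [-1.5698  0.0026  1.2774] F [-0.7  0.2 -0. ] w 1.0 q [-0.19  0.66 -0.6   1.92  0.55  0.73  0.17]
shift [ 0.012 -0.012 -0.001] turn [-0.001  0.002 -0.003]
```

```bash
python3 -m creep '0.01 -0.01 0 0 0 0 0.4; 0.01 -0.01 0 0 0 0 0.8; 0.01 -0.01 0 0 0 0 1; 0.01 -0.01 0 0 0 0 1; 0.01 -0.01 0 0 0 0 1; 0.01 -0.01 0 0 0 0 1; 0.01 -0.01 0 0 0 0 1'
python3 -m creep '0 -0.1 0 0 0 0 1; 0 -0.3 0 0 0 0 1; 0 -0.5 0 0 0 0 1; 0 -0.7 0 0 0 0 1; 0 -0.7 0 0 0 0 1; 0 -0.7 0 0 0 0 1'
python3 - <<'E'
from h import *
go(carr(-.1025,0,.25),1.533)
c=cam('wrist');P=pts(c);hsv=cv2.cvtColor(c['image'],cv2.COLOR_RGB2HSV)
save('w7.png',c['image'])
E
```

```text
time_s: 11.9
position: [0.4711, 0.289, 0.0122]
eef_rot: [-1.57, 0.002, 1.277]
contact_force: [-0.9, -0.9, 5.4]
gripper_width: 0.133
time_s: 12.65
position: [0.4711, 0.2887, 0.0821]
eef_rot: [-1.57, 0.002, 1.277]
contact_force: [0.9, -0.5, -2.0]
gripper_width: 0.13
t 12.65 pos [0.4711 0.2887 0.0821] rot [-1.5704  0.0025  1.277 ] F [ 0.9 -0.5 -2. ] w 0.13 q [-0.13  0.56 -0.67  1.88  0.46  0.86  0.24]
shift [-2.441 -1.674 -1.111] turn [-0.001 -0.326 -0.003]
```

View pics/w7.png

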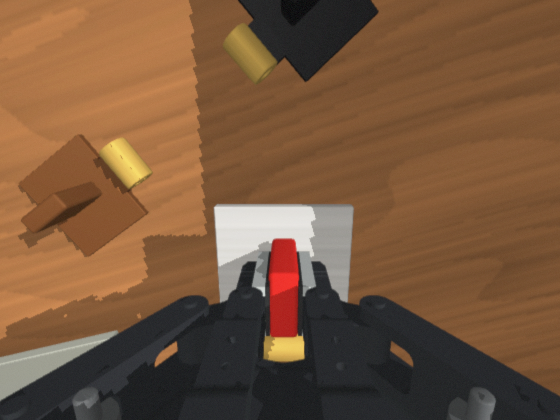

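The wrist view shows the tab pinched at (285,290) and the plate hanging level, its rear edge square at row 205. I measure the leaf in the hand and move on towards the lid front.

```bash
python3 - <<'E'
from h import *
s=ctrl.read_state();A=R.from_euler('xyz',s['eef_rot'])
for n in('wrist','top'):
    c=cam(n);P=pts(c);hsv=cv2.cvtColor(c['image'],cv2.COLOR_RGB2HSV)
    H,S,V=[hsv[...,i].astype(int) for i in range(3)]; g=np.isfinite(P).all(2)
    Q=(P-s['position'])@A.as_matrix()
    near=g&(abs(Q[...,0])<.045)&(abs(Q[...,2])<.065)
    m=near&(S<70)&(V>90)&(abs(Q[...,1]-.006)<.006); q=Q[m]
    if len(q)>50:
        o=q.mean(0);nn=np.linalg.svd(q-o)[2][2]; print(n,'plate',len(q),o.round(4),nn.round(4),q.min(0).round(4),q.max(0).round(4),np.percentile(q,[1,99],axis=0).round(4).tolist())
        for z in (.012,.02,.025): print(z, [ (lambda k:(k[:,0].min().round(4),k[:,0].max().round(4)))(q[abs(q[:,2]-z)<.002])]) if (abs(q[:,2]-z)<.002).any() else 0
        for x in (-.03,0.02,.03):
            k=q[abs(q[:,0]-x)<.003]; print('x',x,k[:,2].max().round(4)) if len(k) else 0
    m=near&(H>15)&(H<32)&(S>100)&(V>100)&(Q[...,1]>-.03)&(Q[...,1]<.02)&(Q[...,2]<-.02);q=Q[m]
    if len(q)>20: print(n,'brass',len(q),q.mean(0).round(4),q.min(0).round(4),q.max(0).round(4))
    m=near&((H<8)|(H>172))&(S>150);q=Q[m]
    if len(q)>20: print(n,'red',len(q),q.min(0).round(4),q.max(0).round(4))
E
python3 -m creep '-0.3 -0.3 0 0 -0.1 0 1; -0.6 -0.6 0.1 0 -0.2 0 1; -0.9 -0.9 0.3 0 -0.33 0 1; -1 -1 0.3 0 -0.33 0 1; -1 -1 0.3 0 -0.33 0 1'
```

```text
wrist plate 8386 [-0.0003  0.0065  0.0136] [ 4.000e-04  9.999e-01 -1.130e-02] [-0.0354  0.0034 -0.0233] [0.035  0.0116 0.0311] [[-0.0346, 0.005, -0.0196], [0.034, 0.0103, 0.0307]]
0.012 [(np.float64(-0.0351), np.float64(0.035))]
0.02 [(np.float64(-0.0351), np.float64(0.0346))]
0.025 [(np.float64(-0.0353), np.float64(0.0345))]
x -0.03 0.0311
x 0.02 0.031
x 0.03 0.0311
wrist brass 917 [-0.0002 -0.0064 -0.0429] [-0.0105 -0.0094 -0.0512] [ 0.0105 -0.0027 -0.037 ]
wrist red 2701 [-0.0066 -0.0358 -0.0147] [0.006  0.0038 0.0155]
top plate 348 [-0.0113  0.0068 -0.0102] [-0.0018 -1.      0.0011] [-0.0382  0.0021 -0.0347] [0.0305 0.0114 0.0312] [[-0.0377, 0.0034, -0.0342], [0.0265, 0.0102, 0.0305]]
0.02 [(np.float64(-0.0151), np.float64(-0.0084))]
0.025 [(np.float64(-0.0377), np.float64(0.0046))]
x -0.03 0.0305
x 0.02 -0.0191
x 0.03 -0.0256
top brass 138 [-0.0046 -0.0039 -0.0449] [-0.0182 -0.0097 -0.0548] [ 0.0119  0.0113 -0.0349]
time_s: 13.42
position: [0.4141, 0.2014, 0.1821]
eef_rot: [-1.57, 0.003, 1.534]
contact_force: [-0.5, -0.8, -1.6]
gripper_width: 0.13
```

```bash
python3 -c "
from h import *
go(carr(-.1475-.04,.0025,.1095),1.534)"
```

```text
t 13.425 pos [0.4141 0.2014 0.1821] rot [-1.57    0.0028  1.5337] F [-0.5 -0.8 -1.6] w 0.13 q [ 0.18  0.3  -0.87  1.99  0.28  0.97  0.71]
shift [-1.717  0.73  -0.144] turn [-0.001 -0.    -0.004]
```

```bash
python3 -m creep '-0.3 0 0 0 0 0 1; -0.6 0 0 0 0 0 1; -0.9 0.1 -0.1 0 0 0 1; -1 0.3 -0.14 0 0 0 1; -1 0.5 -0.14 0 0 0 1; -1 0.5 -0.14 0 0 0 1'
python3 -m creep '-0.2 0 0 0 0 0 1; -0.4 0.1 0 0 0 0 1; -0.6 0.2 0 0 0 0 1; -0.72 0.23 0 0 0 0 1; -0.72 0.23 0 0 0 0 1; -0.72 0.23 0 0 0 0 1'
cat > meas.py <<'E'
from h import *
import sys
s=ctrl.read_state();A=R.from_euler('xyz',s['eef_rot'])
go(carr(-.1475,.0025,.1095),1.534)
M=np.array([[np.cos(CY),-np.sin(CY)],[np.sin(CY),np.cos(CY)]])
for n in('top','side','wrist'):
    c=cam(n);P=pts(c);hsv=cv2.cvtColor(c['image'],cv2.COLOR_RGB2HSV)
    H,S,V=[hsv[...,i].astype(int) for i in range(3)]; g=np.isfinite(P).all(2)
    Q=P.copy(); Q[...,:2]=(P[...,:2]-C)@M   # carrier frame
    m=g&(H>12)&(H<35)&(S>90)&(V>90)&(Q[...,0]>-.20)&(Q[...,0]<-.04)&(abs(Q[...,1])<.06)&(Q[...,2]>.09)&(Q[...,2]<.13)
    nl,lab=cv2.connectedComponents(m.astype(np.uint8))
    for i in range(1,nl):
        q=Q[lab==i]; v,u=np.nonzero(lab==i)
        if len(q)>15: print(n,'brass px',u.mean().round(0),v.mean().round(0),len(q),'mean',q.mean(0).round(4),'min',np.percentile(q,2,axis=0).round(4),'max',np.percentile(q,98,axis=0).round(4))
    if n!='wrist' and len(sys.argv)>1:
        v,u=np.nonzero(m); a,b=int(v.mean()),int(u.mean()); save(f'{sys.argv[1]}_{n}.png',cv2.resize(c['image'][max(a-45,0):a+45,max(b-60,0):b+60],None,fx=6,fy=6,interpolation=cv2.INTER_CUBIC))
E
python3 meas.py m8
```

```text
time_s: 14.18
position: [0.4236, 0.1011, 0.1305]
eef_rot: [-1.566, 0.002, 1.534]
contact_force: [0.5, -0.4, 0.1]
gripper_width: 0.129
time_s: 14.92
position: [0.4212, 0.0297, 0.1079]
eef_rot: [-1.567, 0.002, 1.534]
contact_force: [-0.2, 0.3, -1.1]
gripper_width: 0.135
t 14.925 pos [0.4212 0.0297 0.1079] rot [-1.5667  0.0016  1.5339] F [-0.2  0.3 -1.1] w 0.135 q [ 0.48  0.34 -0.77  2.15  0.34  0.77  1.02]
shift [-0.007 -0.018 -0.41 ] turn [-0.005 -0.    -0.002]
top brass px 249.0 204.0 197 mean [-0.0844  0.0254  0.115 ] min [-0.1106  0.0161  0.1099] max [-0.0619  0.0351  0.1189]
top brass px 272.0 205.0 201 mean [-0.0846 -0.0255  0.1149] min [-0.1108 -0.035   0.1096] max [-0.0619 -0.0158  0.1189]
side brass px 286.0 194.0 118 mean [-0.0885 -0.0207  0.1127] min [-0.1107 -0.0323  0.1021] max [-0.0599 -0.0121  0.1183]
side brass px 276.0 205.0 123 mean [-0.0886  0.0297  0.1129] min [-0.1096  0.0178  0.102 ] max [-0.0618  0.0388  0.1181]
side brass px 301.0 207.0 94 mean [-0.1448  0.0092  0.111 ] min [-0.153  -0.0087  0.1005] max [-0.1345  0.0215  0.117 ]
wrist brass px 283.0 348.0 942 mean [-0.1458  0.0031  0.1142] min [-0.151  -0.007   0.1113] max [-0.1385  0.0129  0.1161]
```

The side camera sees both parts but at 2 mm per pixel, against a clearance of 3 mm a side. I take one close wrist view of the lid's knuckles, with the leaf held aside, to get lid and leaf in the same camera.

```bash
python3 -m creep '0 -0.3 0 0 0 0 1; 0.2 -0.7 0 0 0 0 1; 0.5 -1 -0.3 0 0 0 1; 0.8 -1 -0.6 0 0 0 1; 0.9 -1 -1 0 0 0 1; 0.9 -1 -1 0 0 0 1; 0.9 -1 -1 0 0 0 1; 0.9 -1 -1 0 0 0 1'
sed -i 's/(Q\[...,2\]<.13)/(Q[...,2]<.13)\&(Q[...,0]<-.088)/; s/Q\[...,0\]>-.20/Q[...,0]>-.22/' meas.py
python3 meas.py | grep -v side
python3 - <<'E'
from h import *
c=cam('wrist');save('w9.png',c['image'])
P=pts(c);hsv=cv2.cvtColor(c['image'],cv2.COLOR_RGB2HSV);s=ctrl.read_state();A=R.from_euler('xyz',s['eef_rot']).as_matrix()
H,S,V=[hsv[...,i].astype(int) for i in range(3)];Q=(P-s['position'])@A
m=np.isfinite(Q).all(2)&(H>15)&(H<32)&(S>100)&(V>90)&(Q[...,1]>-.03)&(Q[...,1]<.02)&(abs(Q[...,0])<.03)&(Q[...,2]<-.02);q=Q[m];print('held barrel in tool',len(q),np.percentile(q,[2,98],axis=0).round(4).tolist())
E
```

```text
time_s: 16.08
position: [0.5238, 0.1161, 0.2074]
eef_rot: [-1.566, 0.003, 1.535]
contact_force: [0.5, -0.4, -0.9]
gripper_width: 0.132
t 16.075 pos [0.5238 0.1161 0.2074] rot [-1.5664  0.0025  1.535 ] F [ 0.5 -0.4 -0.9] w 0.132 q [ 0.33  0.4  -0.82  1.8   0.33  1.09  0.93]
shift [-0.905  0.984  0.581] turn [-0.006  0.001 -0.003]
top brass px 249.0 211.0 62 mean [-0.0993  0.0243  0.1139] min [-0.1106  0.0179  0.1083] max [-0.0894  0.0321  0.1189]
top brass px 272.0 212.0 76 mean [-0.1004 -0.0253  0.114 ] min [-0.1109 -0.032   0.1094] max [-0.0894 -0.0186  0.1189]
wrist brass px 138.0 199.0 742 mean [-0.1012 -0.0217  0.1117] min [-0.1112 -0.0304  0.1009] max [-0.0894 -0.0159  0.1173]
wrist brass px 202.0 199.0 643 mean [-0.1013  0.0286  0.1126] min [-0.1113  0.0205  0.1014] max [-0.0895  0.035   0.1172]
wrist brass px 137.0 215.0 46 mean [-0.0886 -0.023   0.1155] min [-0.0893 -0.0333  0.1144] max [-0.0881 -0.0131  0.1167]
held barrel in tool 915 [[-0.0103, -0.0082, -0.05], [0.0097, -0.0036, -0.0375]]
```

View pics/w9.png

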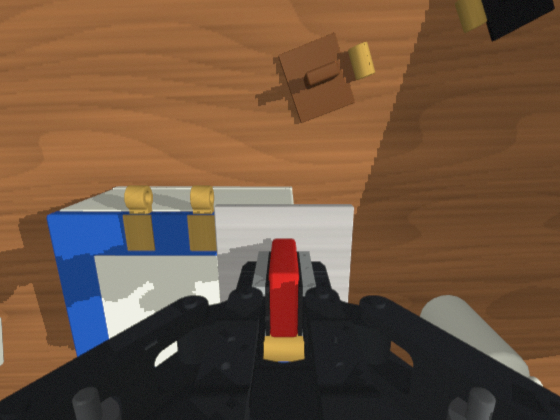

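The wrist view shows the lid knuckles at (138,199) and (202,199) and the held barrel at (284,348). In that camera the lid gap's middle and the held bore agree with a TCP target of carrier y 0.0025 and z 0.109. I go back to the front and approach.

```bash
python3 -m creep '0 0 0.3 0 0 0 1; -0.2 0 0.6 0 0 0 1; -0.5 0.2 0.9 0 0 0 1; -0.8 0.5 1 0 0 0 1; -0.9 0.8 1 0 0 0 1; -0.9 0.95 1 0 0 0 1; -0.9 0.97 1 0 0 0 1; -0.9 0.97 1 0 0 0 1'
python3 -c "
from h import *
go(carr(-.148,.0026,.109),1.534)"
```

```text
time_s: 17.27
position: [0.4215, 0.0304, 0.1118]
eef_rot: [-1.568, 0.002, 1.536]
contact_force: [0.3, 0.6, -1.7]
gripper_width: 0.131
t 17.275 pos [0.4215 0.0304 0.1118] rot [-1.5681  0.0018  1.5357] F [ 0.3  0.6 -1.7] w 0.131 q [ 0.49  0.33 -0.79  2.15  0.34  0.78  1.02]
shift [-0.014  0.027 -0.402] turn [-0.003  0.002 -0.002]
```

```bash
python3 -m creep '-0.01 0.03 -0.05 0 0 0 1; -0.01 0.03 -0.1 0 0 0 1; -0.01 0.03 -0.15 0 0 0 1; -0.01 0.03 -0.2 0 0 0 1; -0.01 0.03 -0.24 0 0 0 1; -0.01 0.03 -0.24 0 0 0 1'
python3 meas.py
```

```text
time_s: 18.02
position: [0.4457, 0.0287, 0.1087]
eef_rot: [-1.568, 0.002, 1.536]
contact_force: [-0.5, 0.1, -1.3]
gripper_width: 0.131
t 18.025 pos [0.4457 0.0287 0.1087] rot [-1.5681e+00  1.5000e-03  1.5357e+00] F [-0.5  0.1 -1.3] w 0.131 q [ 0.47  0.38 -0.77  2.1   0.37  0.8   1.01]
shift [-0.006 -0.008 -0.164] turn [-0.003  0.002 -0.002]
side brass px 288.0 203.0 215 mean [-0.1092  0.0085  0.1109] min [-0.1273 -0.0262  0.1005] max [-0.0898  0.0371  0.1185]
wrist brass px 284.0 348.0 943 mean [-0.1216  0.0028  0.115 ] min [-0.1269 -0.0073  0.1122] max [-0.1144  0.0126  0.1168]
```

```bash
python3 -m creep '0 0 -0.03 0 0 0 1; 0 0 -0.06 0 0 0 1; 0 0 -0.09 0 0 0 1; 0 0 -0.12 0 0 0 1; 0 0 -0.15 0 0 0 1; 0 -0.005 -0.165 0 0 0 1; 0 -0.005 -0.165 0 0 0 1'
python3 meas.py m10
```

```text
time_s: 19.05
position: [0.4618, 0.028, 0.1092]
eef_rot: [-1.568, 0.002, 1.536]
contact_force: [0.4, -0.0, -0.9]
gripper_width: 0.133
t 19.05 pos [0.4618 0.028  0.1092] rot [-1.5678  0.0018  1.5358] F [ 0.4 -0.  -0.9] w 0.133 q [ 0.46  0.4  -0.76  2.07  0.38  0.82  1.01]
shift [-0.005 -0.003 -0.003] turn [-0.004  0.002 -0.002]meas.py:16: RuntimeWarning: Mean of empty slice.
  v,u=np.nonzero(m); a,b=int(v.mean()),int(u.mean()); save(f'{sys.argv[1]}_{n}.png',cv2.resize(c['image'][max(a-45,0):a+45,max(b-60,0):b+60],None,fx=6,fy=6,interpolation=cv2.INTER_CUBIC))
  ret = ret.dtype.type(ret / rcount)
Traceback (most recent call last):
  File "meas.py", line 16, in <module>
    v,u=np.nonzero(m); a,b=int(v.mean()),int(u.mean()); save(f'{sys.argv[1]}_{n}.png',cv2.resize(c['image'][max(a-45,0):a+45,max(b-60,0):b+60],None,fx=6,fy=6,interpolation=cv2.INTER_CUBIC))
                           ~~~^^^^^^^^^^
ValueError: cannot convert float NaN to integer
```

```bash
python3 -c "
import cv2,numpy as np
a=cv2.imread('pics/m10_top.png');b=cv2.imread('pics/m10_side.png');print(a is None,b is None)
if a is None: cv2.imwrite('pics/both10.png',b)
else: cv2.imwrite('pics/both10.png',cv2.resize(np.vstack([a,b]),None,fx=.55,fy=.55))"
```

```text
True True[ WARN:0@0.024] global loadsave.cpp:275 findDecoder imread_('pics/m10_top.png'): can't open/read file: check file path/integrity
[ WARN:0@0.024] global loadsave.cpp:275 findDecoder imread_('pics/m10_side.png'): can't open/read file: check file path/integrity
Traceback (most recent call last):
cv2.error: OpenCV(4.12.0) /io/opencv/modules/imgcodecs/src/loadsave.cpp:1146: error: (-215:Assertion failed) !_img.empty() in function 'imwrite'
```

```bash
python3 - <<'E'
from h import *
M=np.array([[np.cos(CY),-np.sin(CY)],[np.sin(CY),np.cos(CY)]])
c=cam('side');P=pts(c);hsv=cv2.cvtColor(c['image'],cv2.COLOR_RGB2HSV)
H,S,V=[hsv[...,i].astype(int) for i in range(3)];Q=P.copy();Q[...,:2]=(P[...,:2]-C)@M
m=np.isfinite(Q).all(2)&(H>12)&(H<35)&(S>90)&(V>90)&(Q[...,0]>-.15)&(Q[...,0]<-.09)&(abs(Q[...,1]-.004)<.06)&(Q[...,2]>.08)&(Q[...,2]<.13)
q=Q[m];print(len(q))
for y0 in np.arange(-.03,.045,.006):
    k=q[abs(q[:,1]-y0)<.003]
    if len(k)>4: print(y0.round(3),len(k),'x',k[:,0].min().round(4),'z',k[:,2].min().round(4),k[:,2].max().round(4))
save('s10.png',cv2.resize(c['image'][165:245,235:345],None,fx=7,fy=7,interpolation=cv2.INTER_CUBIC))
E
```

```text
142
-0.018 7 x -0.1097 z 0.1106 0.1155
-0.012 7 x -0.1104 z 0.1062 0.1156
-0.006 10 x -0.1109 z 0.1069 0.1181
-0.0 15 x -0.1122 z 0.1079 0.1184
0.006 13 x -0.1114 z 0.1081 0.1178
0.012 11 x -0.1115 z 0.1089 0.1189
0.018 18 x -0.1121 z 0.1064 0.118
0.024 12 x -0.1102 z 0.1077 0.1183
0.03 17 x -0.1106 z 0.1021 0.1179
0.036 29 x -0.1103 z 0.1014 0.1187
```

View pics/s10.png

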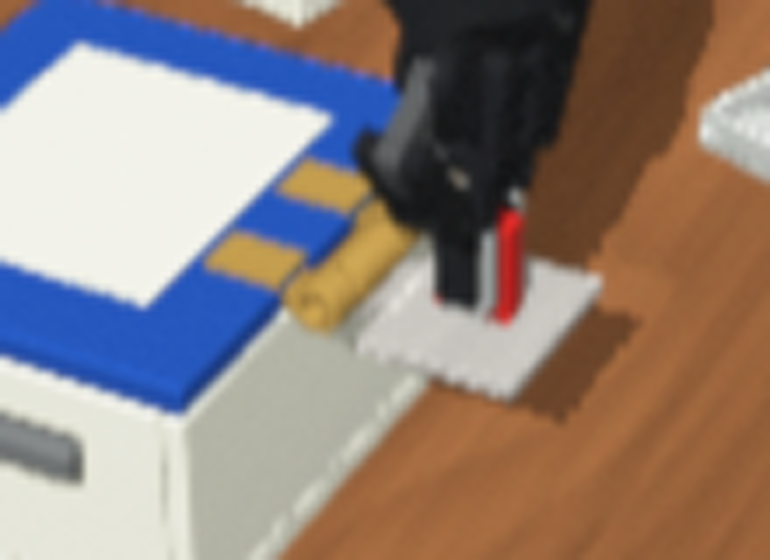

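The side view shows the three brass barrels as one straight cylinder, (310,305) to (410,235), with the plate level. Heights agree to 0.5 mm; the held barrel's front reads about 1 mm short in x. A light touch on the lid edge, due at +2.5 mm, settles x.

```bash
python3 -m creep '0 0 -0.01 0 0 0 1; 0 0 -0.02 0 0 0 1; 0 0 -0.02 0 0 0 1'
python3 -m creep '0 0 -0.005 0 0 0 1; 0 0 -0.01 0 0 0 1; 0 0 -0.01 0 0 0 1'
```

```text
time_s: 19.52
position: [0.4637, 0.028, 0.1092]
eef_rot: [-1.568, 0.002, 1.536]
contact_force: [-1.0, -0.1, -1.3]
gripper_width: 0.131
time_s: 19.9
position: [0.4648, 0.0279, 0.1092]
eef_rot: [-1.568, 0.002, 1.536]
contact_force: [0.5, 0.3, -1.2]
gripper_width: 0.136
```

```bash
python3 -m creep '0 0 -0.005 0 0 0 1; 0 0 -0.005 0 0 0 1'; python3 -m creep '0 0 -0.005 0 0 0 1; 0 0 -0.005 0 0 0 1'
```

```text
time_s: 20.15
position: [0.4653, 0.0279, 0.1091]
eef_rot: [-1.568, 0.002, 1.536]
contact_force: [-0.3, 0.2, -1.6]
gripper_width: 0.127
time_s: 20.4
position: [0.4659, 0.0279, 0.1092]
eef_rot: [-1.568, 0.002, 1.536]
contact_force: [-0.4, -0.7, -1.3]
gripper_width: 0.134
```

```bash
python3 -m creep '0 0 -0.005 0 0 0 1; 0 0 -0.005 0 0 0 1'; python3 -m creep '0 0 -0.005 0 0 0 1; 0 0 -0.005 0 0 0 1'
```

```text
time_s: 20.65
position: [0.466, 0.0279, 0.1091]
eef_rot: [-1.567, 0.002, 1.536]
contact_force: [-2.4, 0.3, -0.6]
gripper_width: 0.133
time_s: 20.9
position: [0.4659, 0.0278, 0.1089]
eef_rot: [-1.566, 0.002, 1.536]
contact_force: [-3.3, 1.3, 1.1]
gripper_width: 0.132
```

Contact comes at TCP x 0.466, so the aligned pose is 2.5 mm back, x 0.4635.

```bash
python3 -m creep '0 -0.002 0.015 -0.002 0 0 1; 0 -0.002 0.025 -0.002 0 0 1; 0 -0.002 0.025 -0.002 0 0 1; 0 -0.002 0.025 -0.002 0 0 1; 0 -0.002 0.025 -0.002 0 0 1'
python3 - <<'E'
from h import *
M=np.array([[np.cos(CY),-np.sin(CY)],[np.sin(CY),np.cos(CY)]])
c=cam('side');P=pts(c);hsv=cv2.cvtColor(c['image'],cv2.COLOR_RGB2HSV)
H,S,V=[hsv[...,i].astype(int) for i in range(3)];Q=P.copy();Q[...,:2]=(P[...,:2]-C)@M
m=np.isfinite(Q).all(2)&(H>12)&(H<35)&(S>90)&(V>90)&(Q[...,0]>-.15)&(Q[...,0]<-.09)&(abs(Q[...,1]-.004)<.06)&(Q[...,2]>.08)&(Q[...,2]<.13)
q=Q[m]
for y0 in np.arange(-.018,.045,.006):
    k=q[abs(q[:,1]-y0)<.003]
    if len(k)>4: print(y0.round(3),len(k),'x',k[:,0].min().round(4),'z',k[:,2].min().round(4),k[:,2].max().round(4))
c=cam('wrist');P=pts(c);hsv=cv2.cvtColor(c['image'],cv2.COLOR_RGB2HSV);S=hsv[...,1];V=hsv[...,2]
Q=P.copy();Q[...,:2]=(P[...,:2]-C)@M
m=np.isfinite(Q).all(2)&(S<70)&(V>90)&(abs(Q[...,2]-.103)<.008)&(Q[...,0]<-.12)&(abs(Q[...,1])<.05);q=Q[m];o=q.mean(0);n=np.linalg.svd(q-o)[2][2];print('plate',len(q),o.round(4),(n*np.sign(n[2])).round(4),np.percentile(q,[1,99],axis=0).round(4).tolist())
s=ctrl.read_state();print(s['qvel'].round(3),s['contact_force'],s['ft_torque'])
E
```

```text
time_s: 21.52
position: [0.4636, 0.0279, 0.1092]
eef_rot: [-1.568, 0.002, 1.536]
contact_force: [0.5, 0.4, -1.2]
gripper_width: 0.134
-0.018 7 x -0.1093 z 0.1029 0.1147
-0.006 11 x -0.1093 z 0.108 0.1177
0.0 13 x -0.1095 z 0.1082 0.1182
0.006 11 x -0.1091 z 0.1082 0.118
0.012 14 x -0.1097 z 0.1078 0.1186
0.018 13 x -0.1096 z 0.1059 0.1177
0.024 16 x -0.1106 z 0.1 0.119
0.03 19 x -0.1116 z 0.1015 0.1174
0.036 28 x -0.1097 z 0.1009 0.1191
plate 8397 [-0.1598  0.0027  0.1027] [-0.0074  0.0013  1.    ] [[-0.1769, -0.0316, 0.099], [-0.1267, 0.0371, 0.1042]]
[-0.002 -0.    -0.001  0.002 -0.001 -0.    -0.001] [ 0.03523019  0.22849069 -1.07176363] [-0.01823866  0.03192311 -0.0119953 ]
```

The camera puts the leaf about 1 mm too far in and the touch says exact. I back off half a millimetre as a compromise, hold still and hand in.

```bash
python3 -m creep '0 0 0.005 0 0 0 1; 0 0 0.005 0 0 0 1; 0 0 0.005 0 0 0 1; 0 0 0.005 0 0 0 1; 0 0 0.005 0 0 0 1; 0 0 0.005 0 0 0 1' && python3 -c "
from h import *
s=ctrl.read_state();print(s['position'],s['contact_force'],s['qvel'].round(3));ctrl.hand_in()"
```

```text
time_s: 22.38
position: [0.463, 0.028, 0.1092]
eef_rot: [-1.568, 0.002, 1.536]
contact_force: [0.7, 0.9, -0.5]
gripper_width: 0.128
[0.46302369 0.02795456 0.10915476] [ 0.67664937  0.90934167 -0.53646405] [ 0.    -0.    -0.002 -0.001 -0.    -0.001 -0.   ]
the job is handed in; nothing more can be done
```

The lid is shut and I handed the job in at about 22 s of the 64 s, with the gripper still holding the leaf's knuckle between the lid's two knuckles.

- **Lid:** I pushed it shut first. The top camera then showed it flat, with its outer face at 0.114 m. At the end of the push the fingers pressed with 35 N for a moment before I backed off.
- **Leaf:** I picked it up by the red tab and brought it in from the front. The arm was still at hand-in. The force reading was about 1 N, which is what it reads when touching nothing.
- **Hole alignment, height:** the three barrels agree to about 0.5 mm in the side camera. The plate reads about 0.4° nose-up.
- **Hole alignment, sideways:** no contact with the knuckles. The wrist camera puts the leaf's knuckle central in the gap to about 1 mm.
- **Hole alignment, front to back:** two checks disagreed by about 1 mm. The side camera put the leaf 1 mm too far in, while a light touch on the lid edge said it was exact. I settled between them, so expect an offset of about 0.5 mm.

I did not move the tray, rack, bottle or look-alikes, but I took no final picture of them.

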